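# Register a printing block in the corner of the bed and hold it

### The job

Pick up the hand printing block with the blue grip, set it flat on the registration bed with its red-dotted corner in the corner of the two metal fences, and press it in so that it lies square and firmly against both fences at once. Finish while still holding it pressed there with the gripper: do not let go. Leave the yellow block, the small jar and the stone where they are.

Things in the scene. Friction and masses are not known exactly. Their poses are not given: they have to be found in the camera images.
- block_blue: the block to register: a hand printing block 50 x 70 x 20 mm, pale wood, 7 mm blue layer below; on top a centred blue grip bar 14 mm thick (block x), 46 mm long (block y), from z = 20 to 44 mm. Origin: centre of the underside; x along the short side, y along the long side, z up. Red dot on top at the corner x = +25, y = +35 mm. 0.1 to 0.2 kg, loose, flat on the table.
- block_blue_corner (a point): the lower end of the blue block's marked corner edge (under the red dot), at x = +25, y = +35, z = 0 mm of the block
- bed: registration bed, fixed: brown wooden board 150 x 150 x 10 mm on the stone slab (slab top z = 16 mm), with two rigid aluminium fences 12 mm wide, 14 mm tall above the board. Origin: centre of the board's underside; board top at z = 10 mm. Inner face of the far fence at bed x = +60 mm, of the left fence at y = +60 mm; the other sides are open.
- bed_corner (a point): where the planes of both inner fence faces meet the board's top (bed x = +60, y = +60, z = 10 mm), with the bed's axes. The seated blue block has its dotted corner here and its axes parallel to the bed's (long side on the far fence). The fences stop 11 mm short of this point, so the very corner is open.
- fence_far: aluminium fence along the bed's y at its far side, rigid with the bed; same origin and axes as the bed. Inner face at x = +60 mm, from y = -69 to +49 mm, top at z = 24 mm. Friction on the block about 0.6, as on the board.
- fence_left: aluminium fence along the bed's x at its left side, rigid with the bed; same origin and axes as the bed. Inner face at y = +60 mm, from x = -69 to +49 mm, top at z = 24 mm. Friction on the block about 0.6, as on the board.
- block_yellow: bystander: the same hand printing block 50 x 70 x 20 mm, pale wood, 7 mm yellow layer below; on top a centred yellow grip bar 14 mm thick (block x), 46 mm long (block y), from z = 20 to 44 mm. Origin: centre of the underside; x along the short side, y along the long side, z up. Red dot on top at the corner x = +25, y = +35 mm. Loose on the table.
- small_jar: bystander: small glass jar with a dark lid, 39 mm across and 55 mm tall, loose, standing on the grinding slab. Origin: centre of its underside.
- stone: bystander: dark grey pumice stone, 41 x 48 x 24 mm, loose on the table top. Origin: centre of its underside.
Mind the look-alikes: they are no part of the job. Leave any purple look-alike of the block_blue alone.

How it is judged:
On the way:
1. the blue block is lifted clear, its underside more than 40 mm above the table (height (world z) of block_blue above 0.04 m), for 0.2 s.
At the end, for the whole second after the job is handed in: The gripper still holds the blue block, flat on the bed and at rest, its red-dotted corner within 3 mm of the fence corner, square to the bed within 0.03 rad, pressing on each of the two fences with more than 2 N (contact force between block_blue and fence_far above 2 N and contact force between block_blue and fence_left above 2 N and x of block_blue_corner in the frame of bed_corner between -0.003 and 0.003 m and y of block_blue_corner in the frame of bed_corner between -0.003 and 0.003 m and z of block_blue_corner in the frame of bed_corner between -0.003 and 0.003 m and angle between the x axis of block_blue and the x axis of bed, either way round below 0.03 rad and angle between block_blue's own z axis and vertical below 0.04 rad and contact force between the fingers and block_blue above 1 N and linear speed of block_blue below 0.01 m/s); the arm keeps its last pose, push and grip.
It fails at once if the yellow block is moved more than 15 mm (distance of block_yellow from where it was at the start of the episode above 0.015 m).
It fails at once if the small jar is moved more than 15 mm (distance of small_jar from where it was at the start of the episode above 0.015 m).
It fails at once if the stone is moved more than 15 mm (distance of stone from where it was at the start of the episode above 0.015 m).
It also fails if it takes over 58 s, if anything falls off the work surface, if the arm or the gripper's body presses on something with over 40 N, if the wrist force passes 120 N, or if a joint passes its speed limit or range.

### The arm

A 7-joint arm with a two-finger parallel gripper is mounted at the origin on a cart in front of the work surface, level with it; the furniture and walls round the work are solid. World frame = base frame: x ahead of the robot, y to its left, z up, the work surface at z = 0. Lengths are in m, angles in rad, forces in N, time in s.
With the tool pointing down it reaches from about 0.4 to 0.85 m from the base axis. Payload 4.5 kg.
Tool frame: the origin (TCP) lies on the centre line of the jaws, within the pads' length; the fingertips stand 8 mm ahead of it and the grasp point (between the pads) lies 11 mm behind it; z points along the fingers, x is the direction in which the jaws open and shut, and the axes are right-handed (so a half turn about z gives the same grasp; the last joint's range is limited). The gripper opens to 88 mm and grips with 3 to 60 N. Pads are 18 mm wide; open, the fingers measure 123 mm over their backs; the gripper's body (75 mm by 187 mm) begins 45 mm behind the grasp point.
Start: joints at [-1.18, 0.689, -0.195, 1.565, 0.157, 0.902, -0.215], TCP at [0.218, 0.586, 0.247] pointing down, gripper open.
Joint ranges: [-3.01, 3.01], [-0.46, 2.08], [-1.47, 1.51], [0.13, 2.56], [-1, 4.14], [0.04, 2.09], [-2.66, 2.66]. Speed limits (rad/s): [2.57, 2.57, 3.14, 3.14, 3.14, 3.14, 3.14].

### API

Orientations are given as a unit quaternion [x, y, z, w].
In Python, from plant import r gives the robot as it stands.
- The arm moves only by the shell command python3 -m pendant 'ROWS' [FORCE]. ROWS is JSON, a list of rows, each a list of 3 entries, a list of its own where there are three numbers: the turn, a rotation vector about the tool's x, y, z in rad, then the shift along the tool's x, y, z in m, then the opening, from 0 (shut) to 1 (fully open). In form: [[[wx, wy, wz], [tx, ty, tz], claw], ...]. A call has 1 to 10 rows; each row is the pose to reach, as a shift and turn from the pose commanded when the call began, along the tool's axes at that moment; what a row does not reach only later rows make up. A row lasts 1/10 s, in which the tool goes at most 50 mm and 8.59 degrees, less where a joint would pass 70% of its speed; a pose out of reach is approached as far as the arm can. A call with a gripper value outside its range is refused whole. The fingers move at their own pace and stop on an object; FORCE is the grip in N (left out, the last holds). Time passes only in rows, so rows that repeat a pose let the fingers close. It gives the time, the measured TCP pose, the force and the opening at its end, in the units of the state.
- r.get_state(): the state, without advancing time (a new reading comes with each control period).
- r.snapshot(name): name is "side" or "top" or "wrist"; returns a dict with "image" (384x512x3 uint8, red, green, blue), "mtx" (3x3 intrinsics, pixels), "R" (3x3) and "t" (3): a world point X has camera coordinates R X + t; the wrist camera has in their place "T_tool_cam" (4x4, takes a point from camera to tool coordinates, whose origin is the TCP and whose axes are the tool frame's). Camera axes: x right, y down, z forward; pixel columns grow to the right and rows downward; lengths in m; the calibration is good to about 2 mm. A picture is of the moment at which its call begins: read the wrist's pose just before it. There is no depth.
- r.finish_job(): hands the job in, once; it reports no verdict.
The state is a dict: "clock": time; "q": joint angles; "qd": joint speeds; "joint_torque": joint torques, N m; "tool_pos": TCP position; "eef_rot": TCP orientation; "contact_force": force on the tool from outside, world axes, zero at the start; "moment": the same for the moment, N m; "opening": opening from 0.0 (shut) to 1.0 (fully open).
Only numpy, scipy, OpenCV 4.12 (cv2) and the standard library are available. Lean on these libraries where they do the work, as an engineer would, in place of code of your own. Each camera call takes 0.05 s, during which the arm holds its last target. There are 200 camera calls.

## Working session

There is one attempt and no reset: what is moved stays moved. The work goes in short steps, Python scripts to look and compute and a shell command to move; the robot and the scene stay as the last step left them, time stands still between calls to the robot, and variables do not carry over. Pictures are saved under pics/ and viewed, about 8 in all and at most 12, crops included, and the job is handed in when it is done.

```bash
mkdir -p pics; ls; python3 - <<'E'
from plant import r
import cv2,numpy as np,json
s=r.get_state();print(s)
for n in("top","side"):
    d=r.snapshot(n);cv2.imwrite(f"pics/{n}0.png",d["image"][:,:,::-1])
    np.savez(f"pics/{n}0.npz",**d);print(n,d["mtx"].tolist(),d["R"].tolist(),d["t"].tolist())
E
```

```text
pics
{'clock': 0.0, 'q': array([-1.1801979 ,  0.68996836, -0.19450332,  1.56634825,  0.15733292,
        0.90250476, -0.21509006]), 'qd': array([-0.00049133, -0.00107506, -0.00026676,  0.0018459 , -0.00146035,
       -0.00015741, -0.00041586]), 'joint_torque': array([ 1.47322221e-04, -5.27576101e+01, -1.26651641e+00, -1.53423876e+01,
       -5.25364035e-02,  6.31947740e-03,  1.59520223e-04]), 'tool_pos': array([0.21814018, 0.58503374, 0.24591839]), 'eef_rot': array([ 8.21332650e-01,  5.70448802e-01, -7.02172162e-04,  5.90049987e-04]), 'contact_force': array([-0.37722045, -0.58942934, -0.49007729]), 'moment': array([-0.01043688,  0.00590691,  0.00871803]), 'opening': 0.9998198002065911}
top [[437.7652523460535, 0.0, 259.041061385175], [0.0, 437.7652523460535, 196.7209179952428], [0.0, 0.0, 1.0]] [[-0.019433522022844988, -0.9998074087805732, -0.0027356113143906765], [-0.9961330513024054, 0.01959643685087638, -0.08564416947877294], [0.0856812833981072, 0.0010606649920873676, -0.9963220326104545]] [-0.29452770329289063, 0.4718494822355021, 1.2481518853500322]
side [[365.77134985458406, 0.0, 253.74664728938365], [0.0, 365.77134985458406, 193.5707749867206], [0.0, 0.0, 1.0]] [[-0.9929479222395743, -0.11803534398582266, 0.011049040241602893], [-0.083075625674141, 0.6262967664475099, -0.7751456642181801], [0.08457460693944754, -0.770597182649627, -0.6316859330027035]] [0.3986948471863795, 0.29640070713044675, 0.7439628329827398]
```

View pics/top0.png

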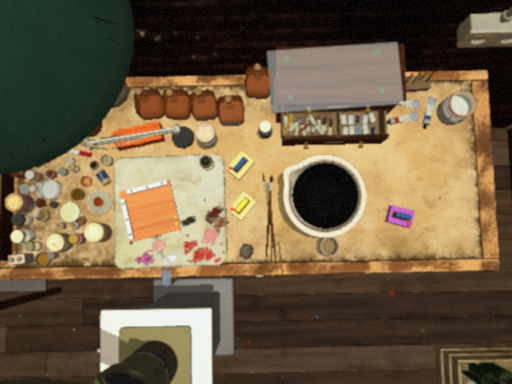

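View pics/side0.png

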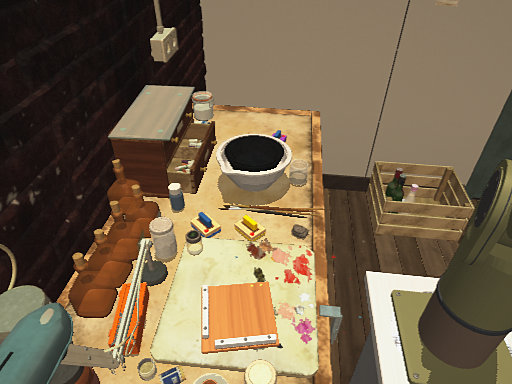

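The top view shows the blue-gripped block at (240,164), yellow at (242,206), purple at (400,216), jar at (206,161), stone at (246,251) and the bed at (150,210), with its far fence on top and left fence at left. The target is the one at (240,164), which has a blue grip; I'll check that in a crop.

```bash
cat > h.py <<'E'
import numpy as np,cv2
from scipy.spatial.transform import Rotation as Ro
def cast(d,uv,z):
    uv=np.atleast_2d(uv).astype(float)
    ray=np.c_[uv,np.ones(len(uv))]@np.linalg.inv(d["mtx"]).T@d["R"]
    C=-d["R"].T@d["t"]
    return C+ray*((z-C[2])/ray[:,2])[:,None]
def wrist(r):
    s=r.get_state();d=r.snapshot("wrist")
    T=np.eye(4);T[:3,:3]=Ro.from_quat(s["eef_rot"]).as_matrix();T[:3,3]=s["tool_pos"]
    W=T@d["T_tool_cam"];d["R"]=W[:3,:3].T;d["t"]=-W[:3,:3].T@W[:3,3]
    return s,d
def blobs(img,lo,hi,amin=10):
    m=cv2.inRange(cv2.cvtColor(img,cv2.COLOR_RGB2HSV),lo,hi)
    cs,_=cv2.findContours(m,cv2.RETR_EXTERNAL,cv2.CHAIN_APPROX_NONE)
    return [c[:,0,:] for c in cs if cv2.contourArea(c)>=amin]
def rect(P):
    (c,(w,h),a)=cv2.minAreaRect((P[:,:2]*1000).astype(np.float32)); 
    a=a if w>h else a+90   # direction of long side
    return np.array(c)/1000,max(w,h),min(w,h),(a+90)%180-90
E
python3 - <<'E'
from h import *
d=np.load("pics/top0.npz");im=d["image"]
for n,lo,hi,z in(("blue",(100,100,40),(125,255,255),.044),("yel",(24,150,120),(34,255,255),.044),("orange",(5,120,120),(16,255,255),.026)):
    for c in blobs(im,lo,hi,25):
        m=c.mean(0)
        if 115<m[0]<260 and 140<m[1]<245: print(n,m,rect(cast(d,c,z)))
print("jar",cast(d,[206,161],.055),"stone",cast(d,[246,251],.024))
print("farfence in.",cast(d,[[123,195],[171,185]],.04))
c=np.hstack([cv2.resize(im[140:260,110:270],None,fx=5,fy=5,interpolation=2)])
cv2.imwrite("pics/crop.png",c[:,:,::-1])
E
```

```text
blue [239.625 164.   ] (array([ 0.55870496, -0.24996809]), 39.40704345703125, 9.580334663391113, -40.504154205322266)
yel [241.6        204.53333333] (array([ 0.44251392, -0.25356885]), 44.291622161865234, 13.835739135742188, -40.77054214477539)
orange [218.74074074 222.62962963] (array([ 0.39356613, -0.18599597]), 28.25540542602539, 20.35407257080078, -45.907081604003906)
orange [150.18446602 210.8592233 ] (array([0.43124652, 0.01119617]), 148.6667938232422, 148.32899475097656, 12.856876373291016)
orange [139.65909091 141.31060606] (array([0.633     , 0.04201457]), 149.4593048095703, 27.36808967590332, -79.62103271484375)
jar [[ 0.56762195 -0.15527552  0.055     ]] stone [[ 0.31077147 -0.26342836  0.024     ]]
farfence in. [[ 0.47683114  0.08433089  0.04      ]
 [ 0.50283785 -0.05275888  0.04      ]]
```

View pics/crop.png

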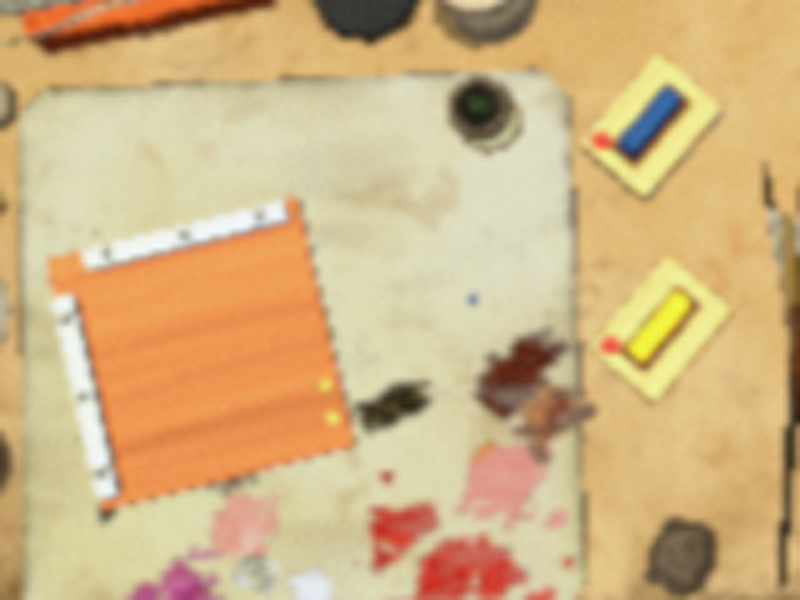

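The crop confirms the target: blue grip at crop (652,122), red dot at its left corner (600,142). That puts block +y at about 140° and +x at about 50°. The bed yaw is about 13°. Next I check the heights of the lamp and of the jars near the pick.

```bash
python3 - <<'E'
from h import *
from plant import r
a=np.load("pics/top0.npz");b=np.load("pics/side0.npz")
def tri(u,v):
    P=[x["mtx"]@np.c_[x["R"],x["t"]] for x in(a,b)]
    X=cv2.triangulatePoints(P[0],P[1],np.array(u,float),np.array(v,float));return (X[:3]/X[3]).ravel().round(3)
print("glass jar lid",tri((205,129),(161,224)),"bottle cap",tri((265,127),(175,187)))
print("lamp head",tri((50,80),(30,350)),"lamp elbow",tri((183,137),(150,272)),tri((178,130),(145,243)))
s,d=wrist(r);print(d["T_tool_cam"].round(3).tolist(),d["mtx"].round(1).tolist())
print("bed yaw box side; tool x angle",np.degrees(np.arctan2(*Ro.from_quat(s["eef_rot"]).as_matrix()[[1,0],0])))
E
```

```text
glass jar lid [ 0.647 -0.159  0.093] bottle cap [ 0.658 -0.324  0.073]
lamp head [0.732 0.211 0.204] lamp elbow [ 0.652 -0.082  0.009] [ 0.649 -0.085  0.105]
[[1.0, -0.001, -0.001, 0.002], [0.001, 0.955, 0.298, -0.077], [0.001, -0.298, 0.955, -0.138], [0.0, 0.0, 0.0, 1.0]] [[280.0, 0.0, 251.9], [0.0, 280.0, 194.6], [0.0, 0.0, 1.0]]
bed yaw box side; tool x angle 69.56524571706771
```

```bash
python3 -m pendant '[[[0,0,0.1],[-0.291,0.324,0],0.5],[[0,0,0.1],[-0.291,0.324,0],0.5],[[0,0,0.1],[-0.291,0.324,0],0.5],[[0,0,0.1],[-0.291,0.324,0],0.5],[[0,0,0.1],[-0.291,0.324,0],0.5],[[0,0,0.1],[-0.291,0.324,0],0.5],[[0,0,0.1],[-0.291,0.324,0],0.5],[[0,0,0.1],[-0.291,0.324,0],0.5],[[0,0,0.1],[-0.291,0.324,0],0.5],[[0,0,0.1],[-0.291,0.324,0],0.5]]'
```

```text
clock: 1.15
tool_pos: [0.4225, 0.1938, 0.2464]
eef_rot: [0.852, 0.524, -0.001, 0.002]
contact_force: [-0.1, 0.1, -0.2]
opening: 0.5
```

```bash
python3 - <<'E'
from h import *
from plant import r
s,d=wrist(r);np.savez("pics/w1.npz",**d);cv2.imwrite("pics/w1.png",d["image"][:,:,::-1])
E
python3 -m pendant '[[[0,0,0.24],[-0.329,0.284,0],0.5],[[0,0,0.24],[-0.329,0.284,0],0.5],[[0,0,0.24],[-0.329,0.284,0],0.5],[[0,0,0.24],[-0.329,0.284,0],0.5],[[0,0,0.24],[-0.329,0.284,0],0.5],[[0,0,0.24],[-0.329,0.284,0],0.5],[[0,0,0.24],[-0.329,0.284,0],0.5],[[0,0,0.24],[-0.329,0.284,0],0.5],[[0,0,0.24],[-0.329,0.284,0],0.5],[[0,0,0.24],[-0.329,0.284,0],0.5]]'
python3 - <<'E'
from h import *
from plant import r
s,d=wrist(r);np.savez("pics/w2.npz",**d)
print(s["tool_pos"],np.degrees(np.arctan2(*Ro.from_quat(s["eef_rot"]).as_matrix()[[1,0],0])))
cv2.imwrite("pics/w12.png",cv2.resize(np.hstack([np.load("pics/w1.npz")["image"],d["image"]]),(800,300),interpolation=3)[:,:,::-1])
for n,lo,hi,z in(("blue",(100,100,40),(125,255,255),.044),("yel",(24,170,120),(34,255,255),.044),("red",(0,150,120),(4,255,255),.02)):
    for c in blobs(d["image"],lo,hi,15): print(n,c.mean(0),cast(d,c.mean(0),z).round(4),rect(cast(d,c,z)))
E
```

```text
clock: 2.2
tool_pos: [0.5309, -0.2255, 0.2462]
eef_rot: [0.907, 0.42, -0.0, 0.002]
contact_force: [-0.5, 0.2, 0.1]
opening: 0.5
[ 0.53085388 -0.22554151  0.24622235] 49.71252371825858
blue [252.96296296 199.28395062] [[ 0.5594 -0.2463  0.044 ]] (array([ 0.56000201, -0.246783  ]), 47.334049224853516, 12.848406791687012, -40.57508850097656)
yel [186.46590909 131.05681818] [[ 0.4429 -0.2514  0.044 ]] (array([ 0.44361157, -0.25201881]), 43.22499084472656, 12.63952922821045, -41.029052734375)
red [265.31578947 178.26315789] [[ 0.5536 -0.2197  0.02  ]] (array([ 0.5535968, -0.219589 ]), 9.811212539672852, 8.481605529785156, -65.73235321044922)
red [201.86956522 109.17391304] [[ 0.4342 -0.2236  0.02  ]] (array([ 0.43453983, -0.22344678]), 10.154565811157227, 9.329462051391602, 23.628707885742188)
```

View pics/w12.png

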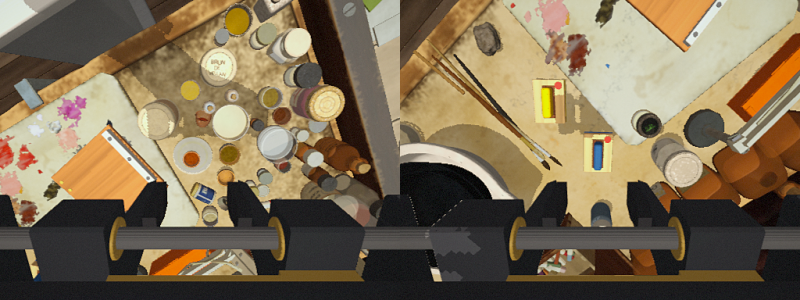

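The right half shows the blue block just ahead of the jaws, at full-image pixel (253,199), with yellow at (186,131). The measured bar is 47x13 mm, which matches. I go down and grip.

```bash
python3 -m pendant '[[[0,0,0],[0.0026,0.036,0],0.5],[[0,0,0],[0.0026,0.036,0.05],0.5],[[0,0,0],[0.0026,0.036,0.1],0.5],[[0,0,0],[0.0026,0.036,0.15],0.5],[[0,0,0],[0.0026,0.036,0.19],0.5],[[0,0,0],[0.0026,0.036,0.213],0.5],[[0,0,0],[0.0026,0.036,0.213],0.5]]' 40
python3 -m pendant '[[[0,0,0],[0,0,0],0],[[0,0,0],[0,0,0],0],[[0,0,0],[0,0,0],0],[[0,0,0],[0,0,0],0],[[0,0,0],[0,0,0],0],[[0,0,0],[0,0,0],0],[[0,0,0],[0,0,0],0],[[0,0,0],[0,0,0],0]]' 40
```

```text
clock: 2.95
tool_pos: [0.5589, -0.2375, 0.031]
eef_rot: [0.905, 0.425, -0.001, -0.002]
contact_force: [-0.2, 0.0, 0.1]
opening: 0.5
clock: 3.75
tool_pos: [0.5589, -0.2426, 0.0346]
eef_rot: [0.906, 0.423, -0.0, 0.0]
contact_force: [-2.7, -1.0, 6.3]
opening: 0.154
```

```bash
python3 -m pendant '[[[0,0,0],[0,0,-0.03],0],[[0,0,0],[0,0,-0.06],0],[[0,0,0],[0,0,-0.1],0],[[0,0,0],[0,0,-0.13],0],[[0,0,0],[0,0,-0.13],0],[[0,0,0],[0,0,-0.13],0],[[0,0,0],[0,0,-0.13],0]]'
python3 - <<'E'
from h import *
from plant import r
s,d=wrist(r);np.savez("pics/w3.npz",**d);cv2.imwrite("pics/w3.png",d["image"][:,:,::-1])
print(s["tool_pos"],np.degrees(np.arctan2(*Ro.from_quat(s["eef_rot"]).as_matrix()[[1,0],0])))
C=np.linalg.inv(np.r_[np.c_[d["R"],d["t"]],[[0,0,0,1]]])
# orange board and bright-fence outlines
for n,lo,hi,z in(("board",(5,120,120),(16,255,255),.026),):
    for c in blobs(d["image"],lo,hi,800): print(n,c.mean(0),rect(cast(d,c,z)))
E
```

```text
clock: 4.45
tool_pos: [0.5582, -0.2413, 0.1621]
eef_rot: [0.906, 0.423, -0.001, -0.001]
contact_force: [-0.6, -0.4, -2.8]
opening: 0.152
[ 0.55819988 -0.24125413  0.16214683] 50.093667178365116
board [418.         255.79166667] (array([ 0.73709357, -0.1489958 ]), 65.99186706542969, 39.16045379638672, 86.63591003417969)
board [481.89349112 217.66863905] (array([ 0.73720081, -0.07385023]), 61.40289306640625, 43.66450500488281, 86.63458251953125)
```

View pics/w3.png

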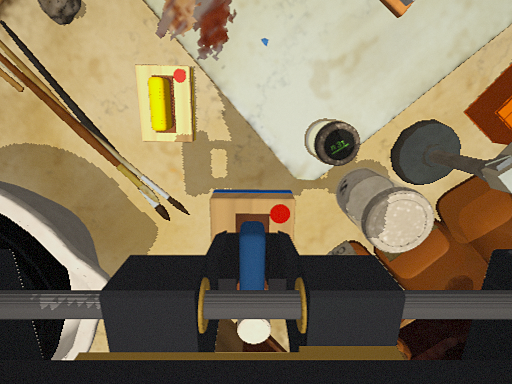

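Block held (opening 0.152 is about 13.4 mm), square in the jaws, with the red dot at (280,214) on the tool +x side; the yellow block is undisturbed. Now I go to a hover above the bed, turned by 37°.

```bash
python3 -m pendant '[[[0,0,0.15],[0.025,-0.04,0],0],[[0,0,0.3],[0.048,-0.08,0],0],[[0,0,0.45],[0.07,-0.13,0],0],[[0,0,0.6],[0.09,-0.17,0],0],[[0,0,0.648],[0.11,-0.21,0],0],[[0,0,0.648],[0.135,-0.2575,0],0],[[0,0,0.648],[0.135,-0.2575,0],0],[[0,0,0.648],[0.135,-0.2575,0],0],[[0,0,0.648],[0.135,-0.2575,0],0],[[0,0,0.648],[0.135,-0.2575,0],0]]'
python3 - <<'E'
from h import *
from plant import r
s,d=wrist(r);np.savez("pics/w4.npz",**d,pos=s["tool_pos"],q=s["eef_rot"]);cv2.imwrite("pics/w4.png",cv2.resize(d["image"],(768,576),interpolation=2)[:,:,::-1])
print(s["tool_pos"],np.degrees(np.arctan2(*Ro.from_quat(s["eef_rot"]).as_matrix()[[1,0],0])))
E
```

```text
clock: 5.5
tool_pos: [0.449, 0.0252, 0.1634]
eef_rot: [0.994, 0.111, 0.0, 0.0]
contact_force: [0.7, -0.5, -2.2]
opening: 0.152
[0.44902379 0.02522527 0.16342494] 12.773205751786962
```

View pics/w4.png

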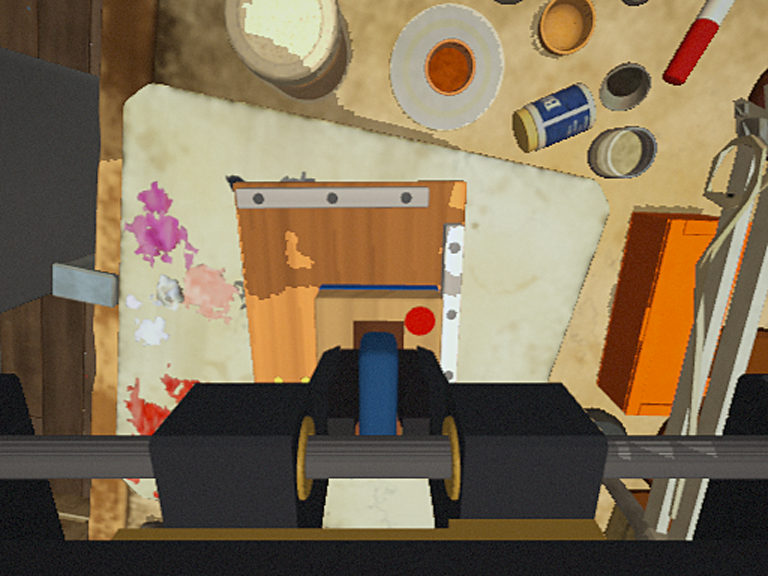

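The picture shows the held block over the bed at display (380,330), with the left fence along rows 188–208 and the far fence at columns 444–464. The block appears parallel to both. I read edges from line profiles.

```bash
python3 - <<'E'
from h import *
d=np.load("pics/w4.npz");im=d["image"];g=im.astype(int)
print("col170",[tuple(x) for x in g[118:146,215]])
print("row170",[tuple(x) for x in g[175,284:314]])
print("blk row205",[tuple(x) for x in g[202,204:216]],[tuple(x) for x in g[202,286:300]])
print("blk col230",[tuple(x) for x in g[186:200,240]])
E
```

```text
col170 [(np.int64(206), np.int64(202), np.int64(167)), (np.int64(207), np.int64(205), np.int64(171)), (np.int64(214), np.int64(218), np.int64(185)), (np.int64(129), np.int64(97), np.int64(71)), (np.int64(147), np.int64(83), np.int64(39)), (np.int64(159), np.int64(93), np.int64(41)), (np.int64(131), np.int64(95), np.int64(67)), (np.int64(136), np.int64(132), np.int64(125)), (np.int64(183), np.int64(176), np.int64(166)), (np.int64(189), np.int64(183), np.int64(169)), (np.int64(186), np.int64(180), np.int64(168)), (np.int64(186), np.int64(179), np.int64(167)), (np.int64(185), np.int64(178), np.int64(167)), (np.int64(182), np.int64(177), np.int64(163)), (np.int64(183), np.int64(175), np.int64(162)), (np.int64(177), np.int64(172), np.int64(158)), (np.int64(177), np.int64(170), np.int64(158)), (np.int64(180), np.int64(173), np.int64(161)), (np.int64(183), np.int64(176), np.int64(165)), (np.int64(179), np.int64(175), np.int64(166)), (np.int64(131), np.int64(119), np.int64(108)), (np.int64(155), np.int64(97), np.int64(48)), (np.int64(159), np.int64(97), np.int64(42)), (np.int64(157), np.int6
[... 2762 characters left out ...]
4(241)), (np.int64(227), np.int64(236), np.int64(240))]
blk col230 [(np.int64(164), np.int64(101), np.int64(48)), (np.int64(166), np.int64(105), np.int64(50)), (np.int64(176), np.int64(109), np.int64(48)), (np.int64(140), np.int64(91), np.int64(64)), (np.int64(39), np.int64(49), np.int64(99)), (np.int64(0), np.int64(49), np.int64(100)), (np.int64(10), np.int64(79), np.int64(162)), (np.int64(139), np.int64(98), np.int64(70)), (np.int64(127), np.int64(94), np.int64(49)), (np.int64(120), np.int64(91), np.int64(51)), (np.int64(119), np.int64(90), np.int64(53)), (np.int64(122), np.int64(92), np.int64(60)), (np.int64(141), np.int64(107), np.int64(65)), (np.int64(187), np.int64(146), np.int64(86))]
```

```bash
python3 - <<'E'
from h import *
d=np.load("pics/w4.npz");g=cv2.GaussianBlur(d["image"],(3,3),0).astype(float)
pz=d["pos"][2]
def edge(p):  # subpixel strongest step in 1-D profile
    k=np.abs(np.diff(p));i=k.argmax();j=np.arange(max(i-1,0),min(i+2,len(k)));return (j*k[j]).sum()/k[j].sum()+.5
rb=g[:,:,0]-g[:,:,2]
L=np.array([(u,134+edge(rb[134:143,u])) for u in range(165,280,5)])        # left fence inner top edge
F=np.array([(292+edge(g[v,292:299,2]),v) for v in range(156,182,3)])         # far fence inner top edge
R3=Ro.from_quat(d["q"]).as_matrix()
def fit(P):
    vx,vy,x,y=cv2.fitLine(P[:,:2].astype(np.float32),cv2.DIST_HUBER,0,1e-4,1e-4).ravel();return np.array([x,y]),np.degrees(np.arctan(vy/vx)) ,np.array([vx,vy])
l=fit(cast(d,L,.040));f=fit(cast(d,F,.040))
print("left fence dir",l[1],"far fence dir",f[1]-0)
A=np.c_[l[2],-f[2]];s=np.linalg.solve(A,f[0]-l[0]);cor=l[0]+s[0]*l[2];print("corner",cor)
zt=pz-.0346+.02
T=np.array([(u,195+edge(g[195:202,u,0])) for u in range(215,290,5)])
B=np.array([(u,186+edge(g[186:191,u,0])) for u in range(215,290,5)])
for n,e,z in(("top",T,zt),("bot",B,zt-.02)):
    t=fit(cast(d,e,z));print(n,e[:,1].mean(),"blk edge dir",t[1]); 
    print("  edge mid in tool",R3.T@(cast(d,[e.mean(0)],z)[0]-d["pos"]))
P=cast(d,[[209.5,202],[294.5,202]],zt)
print("blk sides in tool x",((P-d["pos"])@R3)[:,0])
E
```

```text
left fence dir 13.011499 far fence dir -76.79029
corner [0.47952408 0.08502467]
top 198.48450029868474 blk edge dir 12.406009
  edge mid in tool [-0.0001513  -0.02879522  0.0145752 ]
bot 189.149061581948 blk edge dir 12.537311
  edge mid in tool [-0.00029564 -0.02854842  0.03457542]
blk sides in tool x [-0.02351752  0.02550299]
```

```bash
python3 -m pendant '[[[0,0,-0.011],[0.0115,-0.0165,0],0],[[0,0,-0.011],[0.0115,-0.0165,0.02],0],[[0,0,-0.011],[0.0115,-0.0165,0.05],0],[[0,0,-0.011],[0.0115,-0.0165,0.075],0],[[0,0,-0.011],[0.0115,-0.0165,0.09],0],[[0,0,-0.011],[0.0115,-0.0165,0.098],0],[[0,0,-0.011],[0.0115,-0.0165,0.098],0],[[0,0,-0.011],[0.0115,-0.0165,0.098],0]]'
python3 - <<'E'
from h import *
from plant import r
s,d=wrist(r);np.savez("pics/w5.npz",**d,pos=s["tool_pos"],q=s["eef_rot"]);cv2.imwrite("pics/w5.png",cv2.resize(d["image"][90:290,120:390],(800,592),interpolation=2)[:,:,::-1])
print(s["tool_pos"],s["contact_force"],np.degrees(np.arctan2(*Ro.from_quat(s["eef_rot"]).as_matrix()[[1,0],0])))
E
```

```text
clock: 6.35
tool_pos: [0.4564, 0.0452, 0.0661]
eef_rot: [0.993, 0.118, 0.0, 0.0]
contact_force: [-0.3, 0.2, -2.0]
opening: 0.157
[0.45638745 0.04516104 0.06609233] [-0.34406059  0.24467332 -2.03047692] 13.521432396607258
```

View pics/w5.png

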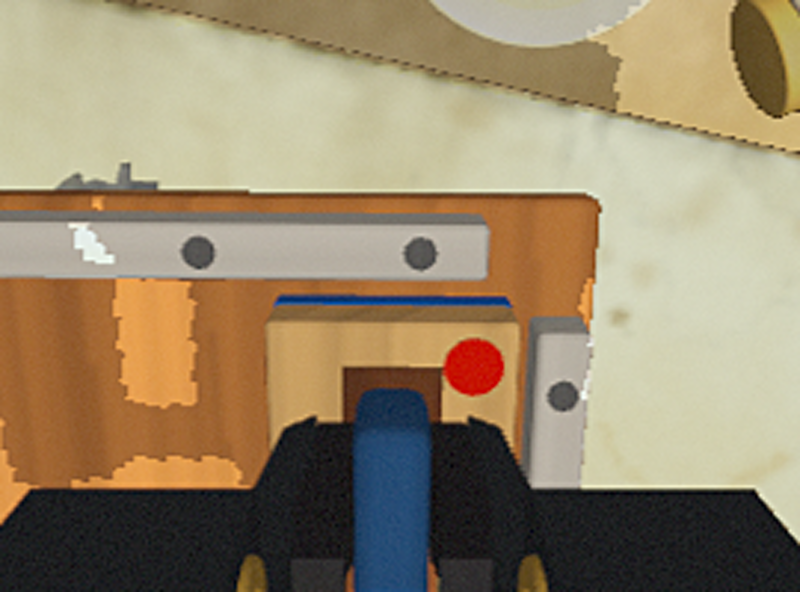

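The block hovers inside the bed with a small gap to the left fence (crop rows 280–297) and the far fence (crop columns 518–528), square by eye. I lower it onto the board.

```bash
python3 -m pendant '[[[0,0,0],[0,0,0.003],0],[[0,0,0],[0,0,0.005],0],[[0,0,0],[0,0,0.006],0],[[0,0,0],[0,0,0.007],0],[[0,0,0],[0,0,0.007],0],[[0,0,0],[0,0,0.007],0]]'
```

```text
clock: 7.0
tool_pos: [0.4563, 0.0458, 0.0604]
eef_rot: [0.993, 0.118, 0.001, -0.0]
contact_force: [-2.1, -0.1, 19.0]
opening: 0.151
```

```bash
python3 -m pendant '[[[0,0,0],[0,0,-0.001],0],[[0,0,0],[0.002,0,-0.001],0],[[0,0,0],[0.003,0,-0.001],0],[[0,0,0],[0.004,0,-0.001],0],[[0,0,0],[0.005,0,-0.001],0],[[0,0,0],[0.005,0,-0.001],0],[[0,0,0],[0.005,0,-0.001],0]]'
```

```text
clock: 7.7
tool_pos: [0.4565, 0.0458, 0.0605]
eef_rot: [0.993, 0.118, -0.004, 0.0]
contact_force: [-7.2, -1.0, 17.2]
opening: 0.155
```

```bash
python3 -m pendant '[[[0,0,0],[0,0,-0.001],0],[[0,0,0],[0,0,-0.002],0],[[0,0,0],[0,0,-0.002],0],[[0,0,0],[0,0,-0.002],0]]'
python3 -m pendant '[[[0,0,0],[0.001,0,0],0],[[0,0,0],[0.002,0,0],0],[[0,0,0],[0.003,0,0],0],[[0,0,0],[0.003,0,0],0],[[0,0,0],[0.003,0,0],0]]'
```

```text
clock: 8.1
tool_pos: [0.4613, 0.047, 0.0615]
eef_rot: [0.993, 0.118, 0.0, -0.0]
contact_force: [0.7, -0.3, -1.9]
opening: 0.156
clock: 8.6
tool_pos: [0.4619, 0.0471, 0.0616]
eef_rot: [0.993, 0.118, -0.002, 0.0]
contact_force: [-5.5, -0.3, 0.9]
opening: 0.154
```

```bash
python3 -m pendant '[[[0,0,0],[0,-0.002,0],0],[[0,0,0],[0,-0.004,0],0],[[0,0,0],[0,-0.005,0],0],[[0,0,0],[0,-0.006,0],0],[[0,0,0],[0,-0.007,0],0],[[0,0,0],[0,-0.007,0],0],[[0,0,0],[0,-0.007,0],0]]'
```

```text
clock: 9.3
tool_pos: [0.4609, 0.0515, 0.0615]
eef_rot: [0.993, 0.117, -0.001, 0.002]
contact_force: [-3.2, -6.1, -1.9]
opening: 0.155
```

```bash
python3 -m pendant '[[[0,0,0],[0,0,0.001],0],[[0,0,0],[0,0,0.0015],0],[[0,0,0],[0.001,-0.001,0.0015],0],[[0,0,0],[0.002,-0.002,0.0015],0],[[0,0,0],[0.002,-0.002,0.0015],0],[[0,0,0],[0.002,-0.002,0.0015],0],[[0,0,0],[0.002,-0.002,0.0015],0],[[0,0,0],[0.002,-0.002,0.0015],0]]'
python3 - <<'E'
from h import *
from plant import r
s,d=wrist(r);np.savez("pics/w6.npz",**d,pos=s["tool_pos"],q=s["eef_rot"])
R=Ro.from_quat(s["eef_rot"]).as_matrix()
b=np.radians(13.1);bx=np.array([np.cos(b),np.sin(b),0]);by=np.array([-bx[1],bx[0],0])
print(s["tool_pos"],R.round(4).tolist(),"F bed",s["contact_force"]@bx,s["contact_force"]@by,s["contact_force"][2],s["moment"],np.degrees(np.arctan2(R[1,0],R[0,0])),abs(s["qd"]).max())
cv2.imwrite("pics/w6.png",cv2.resize(d["image"][90:290,120:390],(800,592),interpolation=2)[:,:,::-1])
E
```

```text
clock: 10.1
tool_pos: [0.4608, 0.0515, 0.0606]
eef_rot: [0.993, 0.116, -0.003, 0.003]
contact_force: [-6.7, -11.5, 8.4]
opening: 0.153
[0.46083492 0.05152124 0.06061388] [[0.9733, 0.2297, -0.005], [0.2296, -0.9733, -0.0062], [-0.0063, 0.0049, -1.0]] F bed -9.14956862543451 -9.662644466947924 8.430784738886768 [-2.43189599  1.30974385  0.11857135] 13.275578688286341 0.002058299524516256
```

View pics/w6.png

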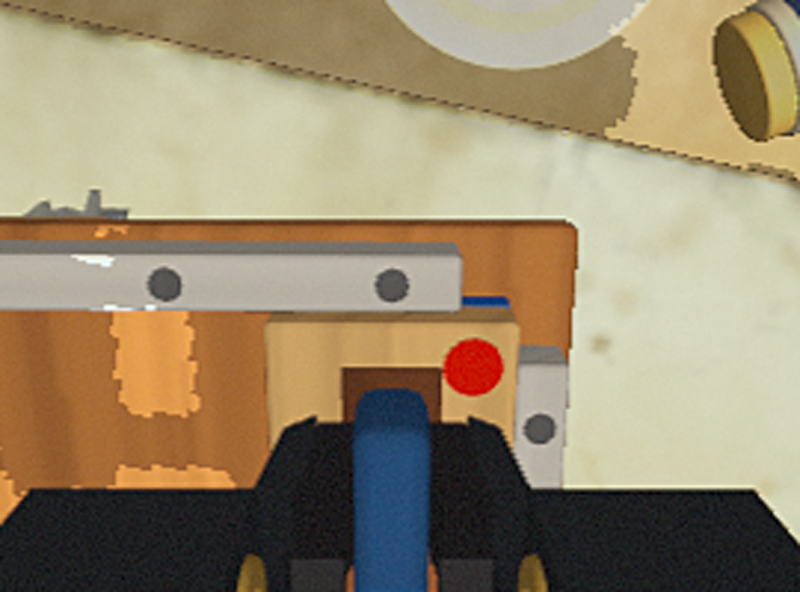

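It looks seated: the blue layer is hidden behind the left fence, except in the open corner gap at crop (485,300), and there is no gap at the far fence (crop column 517). I press harder, so friction on the board and fences can't be carrying the load, and check that nothing moves.

```bash
python3 -m pendant '[[[0,0,0],[0,-0.001,-0.0005],0],[[0,0,0],[0.001,-0.002,-0.0005],0],[[0,0,0],[0.002,-0.003,-0.0005],0],[[0,0,0],[0.003,-0.004,-0.0005],0],[[0,0,0],[0.003,-0.004,-0.0005],0],[[0,0,0],[0.003,-0.004,-0.0005],0],[[0,0,0],[0.003,-0.004,-0.0005],0],[[0,0,0],[0.003,-0.004,-0.0005],0]]' 60
python3 - <<'E'
from h import *
from plant import r
s,d=wrist(r);np.savez("pics/w7.npz",**d,pos=s["tool_pos"],q=s["eef_rot"])
R=Ro.from_quat(s["eef_rot"]).as_matrix()
b=np.radians(13.1);bx=np.array([np.cos(b),np.sin(b),0]);by=np.array([-bx[1],bx[0],0])
print(s["tool_pos"],R[:,2],"F bed",s["contact_force"]@bx,s["contact_force"]@by,s["contact_force"][2],np.degrees(np.arctan2(R[1,0],R[0,0])),abs(s["qd"]).max(),s["clock"])
g=cv2.GaussianBlur(d["image"],(3,3),0).astype(float)
def edge(p):
    k=np.abs(np.diff(p));i=k.argmax();j=np.arange(max(i-1,0),min(i+2,len(k)));return (j*k[j]).sum()/k[j].sum()+.5
T=np.array([(u,195+edge(g[195:202,u,0])) for u in range(215,290,5)])
F=np.array([(u,191+edge((g[:,:,0]-g[:,:,2])[191:197,u])) for u in range(215,270,5)])
p=cast(d,T,.046)@np.c_[bx,by];f=cast(d,F,.040)@np.c_[bx,by]
print("rows",T[:,1].mean(),F[:,1].mean(),"block edge y - fence y",p[:,1].mean()-f[:,1].mean(),"slopes",np.polyfit(p[:,0],p[:,1],1)[0],np.polyfit(f[:,0],f[:,1],1)[0])
E
```

```text
clock: 10.95
tool_pos: [0.4609, 0.0519, 0.0608]
eef_rot: [0.994, 0.114, -0.005, 0.005]
contact_force: [-7.9, -21.1, 6.7]
opening: 0.152
[0.46088519 0.05185623 0.06079943] [-0.00911127 -0.01148753 -0.9998925 ] F bed -12.48878345462917 -18.74274849954842 6.709078838223111 13.041673722340692 0.001329740483019826 10.95
rows 198.71615291556878 195.10060958583682 block edge y - fence y -0.00022248673172902897 slopes 0.0008233439664443404 -0.00026499640819594247
```

```bash
python3 -m pendant '[[[0,0,0],[0.001,0,0],0],[[0,0,0],[0.002,0,0],0],[[0,0,0],[0.003,0,0],0],[[0,0,0],[0.003,0,0],0],[[0,0,0],[0.003,0,0],0],[[0,0,0],[0.003,0,0],0],[[0,0,0],[0.003,0,0],0],[[0,0,0],[0.003,0,0],0]]'
python3 - <<'E'
from h import *
from plant import r
s,d=wrist(r);R=Ro.from_quat(s["eef_rot"]).as_matrix()
b=np.radians(13.1);bx=np.array([np.cos(b),np.sin(b),0]);by=np.array([-bx[1],bx[0],0])
print(s["tool_pos"],R[:,2],"F bed",s["contact_force"]@bx,s["contact_force"]@by,s["contact_force"][2],np.degrees(np.arctan2(R[1,0],R[0,0])),abs(s["qd"]).max())
im=d["image"].astype(int)
for v in(215,225): print(v,[(u,*map(int,im[v,u])) for u in range(288,302)])
print([cast(d,[u,220],z)@bx for u,z in((295,.046),(295,.04))])
cv2.imwrite("pics/w8.png",cv2.resize(d["image"][170:260,230:330],(800,720)[:1]+(600,),interpolation=0)[:,:,::-1])
E
```

```text
clock: 11.8
tool_pos: [0.4609, 0.0519, 0.0608]
eef_rot: [0.993, 0.113, -0.008, 0.005]
contact_force: [-11.8, -20.8, 10.5]
opening: 0.153
[0.46094715 0.05185864 0.06083321] [-0.01460133 -0.01251178 -0.99981511] F bed -16.218719650047785 -17.546261787763747 10.46208813099661 13.027354693824952 0.0018053777768466499
215 [(288, 201, 6, 0), (289, 200, 37, 18), (290, 198, 145, 88), (291, 201, 166, 102), (292, 208, 168, 102), (293, 205, 163, 97), (294, 167, 141, 112), (295, 171, 165, 156), (296, 186, 179, 169), (297, 184, 177, 164), (298, 186, 178, 167), (299, 187, 178, 166), (300, 188, 180, 167), (301, 182, 174, 161)]
225 [(288, 193, 152, 90), (289, 195, 156, 97), (290, 197, 157, 95), (291, 204, 164, 100), (292, 205, 161, 98), (293, 191, 152, 98), (294, 175, 162, 145), (295, 183, 179, 170), (296, 186, 179, 168), (297, 189, 180, 167), (298, 189, 181, 169), (299, 190, 184, 172), (300, 189, 180, 169), (301, 186, 177, 165)]
[array([0.48672446]), array([0.48760959])]
```

View pics/w8.png

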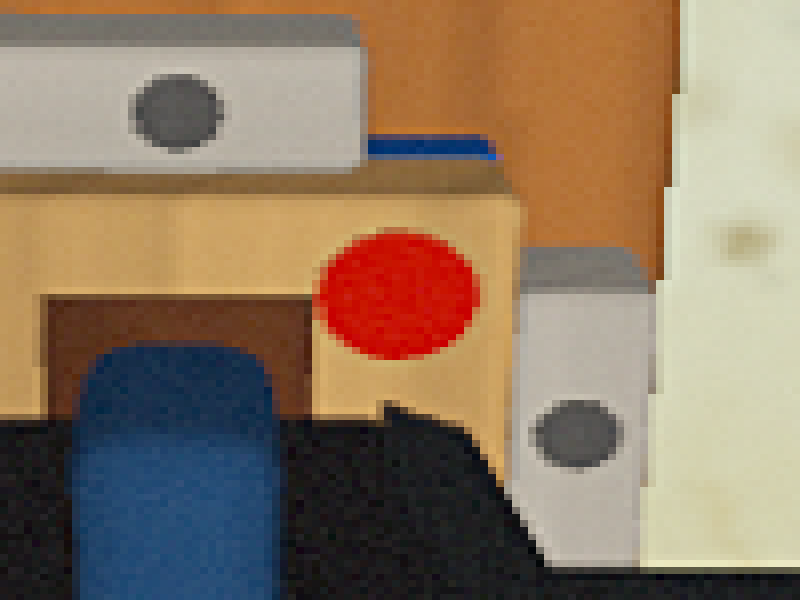

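The block sits flush against both fences, with no board visible between them. The push is 16 N and 17.5 N with no further motion. I hand in now.

```bash
python3 -c "
from plant import r
print(r.finish_job()); s=r.get_state(); print(s['clock'],s['tool_pos'],s['contact_force'],s['opening'])"
```

```text
the job is handed in; nothing more can be done
None
the job is handed in; nothing more can be done
```

I picked up the blue-gripped block, lifted it to about 128 mm under its base, and set it on the bed with its red-dotted corner in the fence corner. I handed in with the gripper still holding it pressed against both fences, at about 12 s of the 58 s allowed. `r.finish_job()` reports no verdict.

**Last checks:**
- **Fit:** the block edge is about 0.2 mm from the left fence face and parallel to it to about 0.001. No gap shows at the far fence in the last picture.
- **Position:** the last extra millimetres of push produced no visible movement.
- **Push:** the wrist sensor reads about 16 N toward the far fence and 17.5 N toward the left fence. That is the total, so friction on the board and fences takes some of it. The force on each fence was not measured directly.
- **Tilt:** the tool leans about 0.019 rad under the push. I did not measure the block's own tilt, for which the limit is 0.04 rad.
- **Grip:** the jaws stopped at opening 0.153, about 13.5 mm on the 14 mm bar, with the grip set to 60 N.

**What disagreed or went wrong:** the two camera estimates of the fence corner differed by about 4 mm, so I closed the final fit by contact. The first push along the far-fence direction stuck because I was pressing down at about 19 N. I eased off the downward force and it then slid in. The yellow block, jar and stone were not touched as far as I could see, but I took no final picture of them.

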